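# Measure the red-waxed cheese in the sliding gauge

### The job

Stand the small red-waxed cheese flat on the wooden bed of the measuring gauge, midway across it, between the two steel jaws, and let go of it. Then slide the moving jaw by its black knob until the cheese is snug between both jaws, keeping the jaw square to the bed, and leave it closed.

Things in the scene. Friction and masses are not known exactly. Their poses are not given: they have to be found in the camera images.
- red_cheese: Small stiff red-waxed cheese: upright cylinder 54 mm in diameter, 40 mm tall, about 100 g, with a round paper dot on top. Origin at the centre of its underside, z up. It stands on a light wooden board 14 mm thick, beside a yellow and a black cheese of the same size (any order, at least 95 mm between centres).
- gauge: Gauge fixed to the table. Wooden bed 110 (x) by 280 (y) by 12 mm; origin at the centre of its underside, z up, y along the slide, towards the fixed jaw; turned up to 20 degrees. Fixed steel jaw: inner face at y = +110 mm, 70 mm wide, 20 thick, top 54 mm above the origin. Jaws centred on x = 0; flat bed between them. Moving jaw plate: 64 mm wide, 12 thick, top 54 mm above the origin.
- slide_jaw (a joint): Travel of the moving jaw in m along the gauge's +y, to the fixed jaw. At 0 (fully open) the jaws are 130 mm apart, else 130 mm less the travel; on a 54 mm cheese against the fixed jaw it reads 0.076. End stop 0.090. Starts at 0 to 0.03, drags with about 2 N, stays where left.
- jaw_plate: The moving jaw with its knob, a black upright round post 22 mm across. Origin on the post's axis, level with the gauge's origin, at x = 0, y = -75 mm + travel in its frame; post top 78 mm above, upper 40 mm free to grip. The jaw's face is 55 mm from the axis, to +y, on a low arm. Pushed off-centre it rocks about the axis (spring, 3 N m/rad). Axes parallel to the gauge's when square.
Things that resemble listed ones, but are neither listed nor needed, are in the scene too. Of the things that look like the red_cheese, the smallest one is meant.

How it is judged (in metres and radians):
On the way, in this order (a step that is already met when the one before it is completed fails the run):
1. the red cheese stands on the bed between the open jaws, let go (x of red_cheese in the frame of gauge between -0.018 and 0.018 m and z of red_cheese in the frame of gauge between 0.008 and 0.018 m and angle between red_cheese's own z axis and vertical below 0.17 rad and y of red_cheese in the frame of gauge between 0 and 0.092 m and contact force between red_cheese and the fingers below 0.2 N and value of joint slide_jaw below 0.06 m), for 0.2 s.
2. the moving jaw has closed the red cheese against the fixed jaw, touching it or with under 1.5 mm of play (x of red_cheese in the frame of gauge between -0.018 and 0.018 m and z of red_cheese in the frame of gauge between 0.008 and 0.018 m and angle between red_cheese's own z axis and vertical below 0.17 rad and y of red_cheese in the frame of gauge between 0.072 and 0.092 m and value of joint slide_jaw above 0.071 m and (contact force between red_cheese and jaw_plate above 0.5 N or value of joint slide_jaw above 0.0745 m)), for 0.1 s.
At the end, for the whole second after the job is handed in: The red cheese stands upright (within 10 degrees) on the gauge's bed, within 18 mm of its centre line, against the fixed jaw, and the moving jaw is closed onto it with less than 5 mm of play (travel above 0.071), square within 10 degrees, all at rest (x of red_cheese in the frame of gauge between -0.018 and 0.018 m and z of red_cheese in the frame of gauge between 0.008 and 0.018 m and angle between red_cheese's own z axis and vertical below 0.17 rad and y of red_cheese in the frame of gauge between 0.072 and 0.092 m and value of joint slide_jaw above 0.071 m and angle between the y axis of jaw_plate and the y axis of gauge, either way round below 0.175 rad and linear speed of red_cheese below 0.02 m/s and velocity of joint slide_jaw between -0.01 and 0.01 m/s); the robot touches nothing.
It fails at once if the moving jaw was forced more than 14 degrees askew (angle between the y axis of jaw_plate and the y axis of gauge, either way round above 0.25 rad).
It also fails if it takes over 54 s, if anything falls off the work surface, if the arm or the gripper's body presses on something with over 40 N, if the wrist force passes 120 N, or if a joint passes its speed limit or range.

### The arm

A 6-joint arm with a two-finger parallel gripper is mounted at the origin on the work surface. World frame = base frame: x ahead of the robot, y to its left, z up, the work surface at z = 0. Lengths are in mm, angles in rad, forces in N, time in s.
With the tool pointing down it reaches from about 350 to 850 mm from the base axis. Payload 8.1 kg.
Tool frame: the origin (TCP) lies between the finger pads; the fingertips stand 8 mm ahead of it and the grasp point (between the pads) lies 11 mm behind it; z points along the fingers, y is the line along which they close (so a half turn about z gives the same grasp; the last joint's range is limited). The gripper opens to 93 mm and grips with 3 to 60 N. Pads are 15 mm wide; open, the fingers measure 128 mm over their backs; the gripper's body (75 mm by 188 mm) begins 65 mm behind the grasp point.
Start: joints at [1.066, 0.13, 1.488, -0, 1.523, -0.085], TCP at [244.526, 547.916, 226.635] pointing down, gripper open.
Joint ranges: [-2.96, 2.96], [-0.89, 2.26], [0.02, 2.5], [-1.34, 4.48], [0, 2.73], [-2.66, 2.66]. Speed limits (rad/s): [2.39, 2.39, 2.79, 3.14, 3.14, 3.14].

### API

Orientations are given as [roll, pitch, yaw] about the fixed x, y, z axes, in that order (R = Rz(yaw) Ry(pitch) Rx(roll)).
In Python, from workcell import reach, movel, set_joints, let_go, clamp, wait, inverse_kinematics, sense, snapshot, MotionError, close_job gives the robot as it stands. Calls block until the motion is done:
- reach(position, orientation): joint-space move of the TCP to a pose.
- movel(position, max_speed=150, ori=None): straight line of the TCP; ori=None keeps the orientation; max_speed is the mean speed in mm/s.
- set_joints(angles): joint-space move.
- let_go() and clamp(squeeze=None): open the fingers fully, or close them until they stop; squeeze is the grip in N (None keeps the last).
- wait(seconds).
- inverse_kinematics(position, orientation): joint angles nearest the present ones, or None.
- sense(): the state.
- snapshot(name): name is "side" or "top"; returns a dict with "pixels" (384x512x3 uint8, red, green, blue), "z_map" (384x512 float32, mm along the optical axis (not along the pixel's ray), 0 where there is no reading), "fx", "fy", "cx", "cy" (pixels), "T" (4x4, takes a point from camera to world coordinates). Camera axes: x right, y down, z forward; pixel columns grow to the right and rows downward; lengths in mm; the calibration is good to about 2 mm. A picture is of the moment at which its call begins.
A pose or a line that the arm cannot do raises MotionError and nothing moves.
- close_job(): hands the job in; it is judged then, once.
The state is a dict: "clock": time; "joints": joint angles; "qvel": joint speeds; "effort": joint torques, N m; "tcp_pos": TCP position; "tool_rot": TCP orientation; "contact_force": force on the tool from outside, world axes, zero at the start; "ft_torque": the same for the moment, N m; "finger_gap": finger opening in mm; "gripper_force": force on a finger pad.
Only numpy, scipy, OpenCV 4.12 (cv2) and the standard library are available. Lean on these libraries where they do the work, as an engineer would, in place of code of your own. Each camera call takes 0.05 s, during which the arm holds its last target. There are 200 camera calls.

## Working session

There is one attempt and no reset: what is moved stays moved. The work goes in short steps, each a Python script; the robot and the scene stay as the last script left them, time stands still between calls to the robot, and variables do not carry over. Pictures are saved under pics/ and viewed, at most 10 in all, crops included, and the job is handed in when it is done.

```bash
mkdir -p pics; ls; python3 - <<'E'
from workcell import *
import cv2,numpy as np
for n in("top","side"):
    s=snapshot(n); np.savez(f"{n}0.npz",**s); cv2.imwrite(f"pics/{n}0.png",s["pixels"][...,::-1]); print(n,s["fx"],s["cx"],s["cy"],np.round(s["T"],3).tolist())
print(sense())
E
```

```text
pics
top 373.0276552088037 261.8977098109718 199.23813906491543 [[0.121, -0.969, 0.214, 305.69], [-0.993, -0.119, 0.02, 50.94], [0.006, -0.215, -0.977, 841.461], [0.0, 0.0, 0.0, 1.0]]
side 428.7565205684761 257.88774245613064 188.87422415668485 [[-1.0, 0.004, 0.021, 437.388], [-0.014, 0.594, -0.804, 809.511], [-0.016, -0.804, -0.594, 619.106], [0.0, 0.0, 0.0, 1.0]]
{'clock': 0.1, 'joints': array([ 1.06558258e+00,  1.31114791e-01,  1.48916906e+00, -2.76300283e-05,
        1.52299958e+00, -8.54078376e-02]), 'qvel': array([-4.40332777e-04, -5.94127568e-04, -2.19219473e-03, -1.45170137e-03,
        7.76160422e-04, -9.55359103e-05]), 'effort': array([ 5.06503893e-04, -5.61346042e+01, -4.93093014e+01,  7.70293269e-02,
        2.92632950e-02, -4.21622008e-05]), 'tcp_pos': array([244.29837546, 547.46126271, 225.6756484 ]), 'tool_rot': array([-3.13990568e+00, -1.16734936e-04,  2.72178799e+00]), 'contact_force': array([ 0.02254973, -0.30172636, -0.2770471 ]), 'ft_torque': array([-0.02929859,  0.01423536,  0.01959631]), 'gripper_force': 0.0, 'finger_gap': 92.90456683926791}
```

View pics/top0.png

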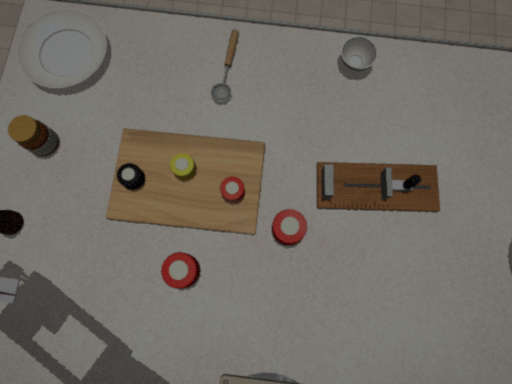

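View pics/side0.png

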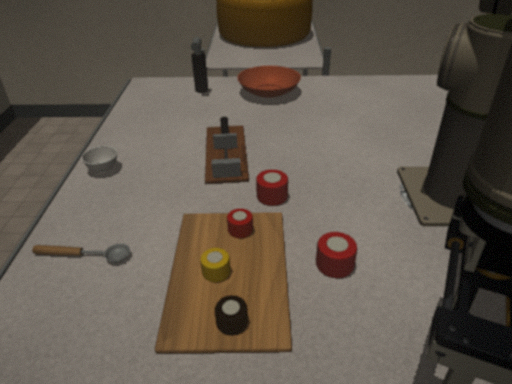

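The top view shows the small red cheese on the board at (232,188). The larger red look-alikes are off it at (290,227) and (180,270). The gauge's fixed jaw is at (328,180), the moving jaw at (388,182) and the knob at (412,181). In the side view the same cheese is at (240,222), the knob top at (224,122), and the fixed jaw is nearest the camera at (227,168).

```bash
cat >h.py <<'E'
import numpy as np, cv2
def ray(s,px):
    T=np.array(s["T"]); d=T[:3,:3]@[(px[0]-s["cx"])/s["fx"],(px[1]-s["cy"])/s["fy"],1]
    return T[:3,3],d
def plane(s,px,z):
    o,d=ray(s,px); return o+d*(z-o[2])/d[2]
def tri(s1,p1,s2,p2):
    o1,d1=ray(s1,p1);o2,d2=ray(s2,p2)
    t=np.linalg.lstsq(np.c_[d1,-d2],o2-o1,rcond=None)[0]
    a,b=o1+t[0]*d1,o2+t[1]*d2
    return (a+b)/2,np.linalg.norm(a-b)
def blobs(mask,box,amin=8):
    x0,y0,x1,y1=box; m=np.zeros(mask.shape,np.uint8); m[y0:y1,x0:x1]=mask[y0:y1,x0:x1]*255
    n,l,st,c=cv2.connectedComponentsWithStats(m)
    return [(l==i,st[i],c[i]) for i in sorted(range(1,n),key=lambda i:-st[i,4]) if st[i,4]>=amin]
def hsv(s): return cv2.cvtColor(s["pixels"],cv2.COLOR_RGB2HSV)
def load(n): return dict(np.load(n))
E
python3 - <<'E'
from h import *
t,s=load("top0.npz"),load("side0.npz")
np.set_printoptions(precision=1,suppress=True)
ht,hs=hsv(t),hsv(s)
# cheese dots: pale pixels inside the red hull
dots=[]
for S,h,b in((t,ht,(215,172,250,205)),(s,hs,(222,203,260,240))):
    red=((h[...,0]<8)|(h[...,0]>170))&(h[...,1]>150)&(h[...,2]>60)
    B=blobs(red,b)[0]; 
    hull=cv2.convexHull(np.argwhere(B[0])[:,::-1].astype(np.int32))
    m=np.zeros(red.shape,np.uint8);cv2.fillConvexPoly(m,hull,1)
    D=blobs((m>0)&(h[...,1]<110)&(h[...,2]>100),b)[0]; dots.append(D[2]); print("red",B[1],"dot",D[1],D[2], "depth",np.median(S["z_map"][D[0]]))
print("cheese",tri(t,dots[0],s,dots[1]))
# gauge
for S,h,b in((t,ht,(305,150,450,222)),(s,hs,(195,112,255,190))):
    print("dark",[(B[1].tolist(),B[2]) for B in blobs(h[...,2]<45,b)][:4])
    wood=(h[...,1]>90)&(h[...,0]<20)
    B=blobs(wood,b)[0]; r=cv2.minAreaRect(np.argwhere(B[0])[:,::-1].astype(np.float32)); print("bed",B[1],r)
    if S is t:
        P=np.array([plane(t,p,12) for p in cv2.boxPoints(r)]); print(P, P.mean(0),[np.linalg.norm(P[i]-P[i-1]) for i in range(4)])
    print("grey",[(B2[1].tolist(),B2[2]) for B2 in blobs((h[...,1]<60)&(h[...,2]>60)&(cv2.morphologyEx(B[0].astype(np.uint8),cv2.MORPH_CLOSE,np.ones((35,35)))>0),b)][:5])
for n,S,b in(("t",t,(305,150,450,222)),("s",s,(190,105,260,195))):
    x0,y0,x1,y1=b; cv2.imwrite(f"pics/{n}crop.png",cv2.resize(S["pixels"][y0:y1,x0:x1,::-1],None,fx=5,fy=5,interpolation=cv2.INTER_NEAREST))
E
```

```text
red [220 177  24  24 287] dot [225 181  14  13 139] [231.6 187.3] depth 811.55383
red [227 209  26  29 462] dot [233 211  14   9  98] [239.2 215.1] depth 876.8332
cheese (array([495. , 135.8,  55.3]), np.float64(1.6829174191525464))
dark [([402, 175, 19, 18, 188], array([411.1, 182.6])), ([377, 169, 12, 31, 159], array([383.3, 184.9])), ([322, 168, 10, 32, 85], array([323.9, 187.5])), ([418, 186, 12, 2, 17], array([423.1, 186.5]))]
bed [ 317  162  123   49 4350] ((378.00390625, 186.35345458984375), (123.20953369140625, 46.02363967895508), 1.527525544166565)
[[ 482.6  -55.6   12. ]
 [ 591.7  -48.6   12. ]
 [ 619.1 -334.5   12. ]
 [ 509.2 -333.8   12. ]] [ 550.6 -193.1   12. ] [np.float64(279.39099675923023), np.float64(109.40429667883322), np.float64(287.14446374095286), np.float64(109.92925810667178)]
grey [([324, 164, 10, 32, 293], array([328.7, 179.1])), ([386, 168, 19, 28, 274], array([392.5, 182.7]))]
dark [([221, 118, 8, 15, 87], array([224.1, 125.4]))]
bed [ 205  126   44   57 1234] ((225.18507385253906, 154.0165557861328), (55.44956970214844, 43.15080261230469), 86.98721313476562)
grey [([212, 158, 28, 8, 147], array([225.5, 161.2])), ([213, 133, 23, 5, 65], array([223.5, 134.9]))]
```

View pics/tcrop.png

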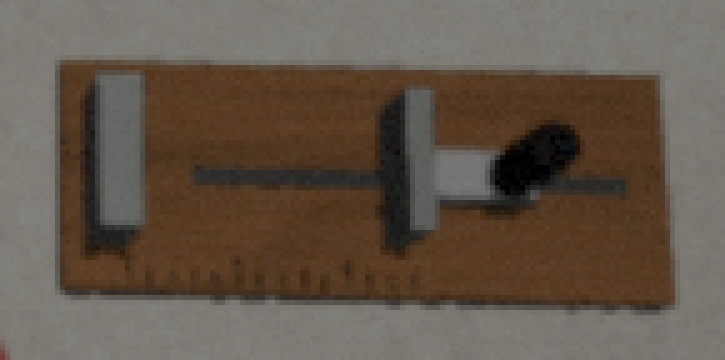

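View pics/scrop.png

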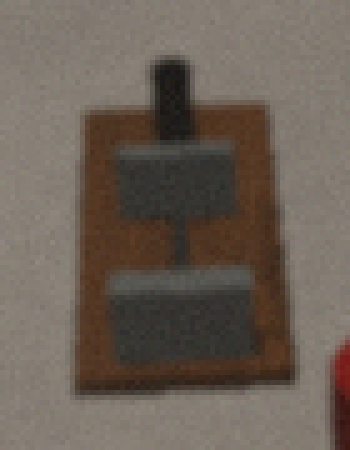

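The top crop shows the bed's four corners, the fixed jaw's top on the left, the moving jaw's top at crop (420,160), and the knob leaning right with its top at about crop (557,147), which is pixel (416,179). In the side crop the knob top is near crop (171,66), which is pixel (224,118).

```bash
python3 - <<'E'
from h import *
np.set_printoptions(precision=1,suppress=True)
t,s=load("top0.npz"),load("side0.npz"); ht,hs=hsv(t),hsv(s)
def quad(B):
    c=cv2.findContours(B.astype(np.uint8),cv2.RETR_EXTERNAL,cv2.CHAIN_APPROX_NONE)[0]
    h=cv2.convexHull(max(c,key=cv2.contourArea)); return cv2.approxPolyN(h,4,ensure_convex=True).reshape(-1,2).astype(float)
Q={}
for n,S,h,b in(("t",t,ht,(305,150,450,222)),("s",s,hs,(195,112,255,190))):
    B=blobs((h[...,1]>90)&(h[...,0]<20),b)[0][0]; q=quad(B); print(n,q)
    P=np.array([plane(S,p,12 if n=="t" else 12) for p in q]); print(P,P.mean(0))
    Q[n]=P
    g=cv2.morphologyEx(B.astype(np.uint8),cv2.MORPH_CLOSE,np.ones((35,35)))>0
    for J in blobs((h[...,1]<60)&(h[...,2]>60)&g,b)[:2]:
        J=J[0].copy()
        if n=="t": J[:,395:]=0 # drop the arm
        c=cv2.minAreaRect(np.argwhere(J)[:,::-1].astype(np.float32)); print("jaw",c[0],plane(S,c[0],54)); Q.setdefault(n+"j",[]).append(c[0])
for a,b in zip(Q["tj"],Q["sj"]): print("jaw tri",tri(t,a,s,b))
# knob: far end of the dark streak, 
D=blobs(ht[...,2]<45,(395,170,425,196))[0][0]; r=cv2.minAreaRect(np.argwhere(D)[:,::-1].astype(np.float32)); print(r)
D2=blobs(hs[...,2]<45,(195,112,255,190))[0]; 
o=np.array(r[0]);L=max(r[1]);w=min(r[1])
pts=cv2.boxPoints(r); ax=max((pts[0]-pts[1],pts[1]-pts[2]),key=np.linalg.norm); ax=ax/np.linalg.norm(ax); ax*=np.sign(ax[0])
kt=o+ax*(L-w+1)/2; ks=(D2[2][0],D2[1][1]+1.5)
print("knob",kt,ks,tri(t,kt,s,ks),plane(t,kt,78),plane(s,ks,78),"zmap",t["z_map"][round(kt[1]),round(kt[0])])
# depth heights
def dz(S,px):
    o,d=ray(S,px); return o+d*S["z_map"][round(px[1]),round(px[0])]
for px in((416,179),(328.7,179),(355,175),(231.6,187.3)): print(px,dz(t,px))
E
```

```text
t [[436. 165.]
 [440. 211.]
 [317. 208.]
 [317. 162.]]
[[ 617.9 -324.7   12. ]
 [ 509.4 -336.1   12. ]
 [ 482.2  -58.4   12. ]
 [ 591.   -48.6   12. ]] [ 550.1 -191.9   12. ]
jaw (328.5, 179.5) [539.7 -72.2  54. ]
jaw (390.0, 181.5) [ 551.7 -206.3   54. ]
s [[248. 180.]
 [205. 183.]
 [207. 127.]
 [243. 125.]]
[[ 483.6  -49.6   12. ]
 [ 588.1  -37.8   12. ]
 [ 614.7 -323.8   12. ]
 [ 507.9 -334.7   12. ]] [ 548.6 -186.5   12. ]
jaw (225.4747314453125, 161.09532165527344) [538.  -70.5  54. ]
jaw (224.0, 135.0) [ 551.7 -199.7   54. ]
jaw tri (array([539. , -72.2,  53.2]), np.float64(1.737028176432636))
jaw tri (array([ 552.8, -207.7,   49.6]), np.float64(0.47280531415920807))
((410.3800354003906, 183.33999633789062), (11.0, 22.600000381469727), 53.13010025024414)
knob [415.4 179.6] (np.float64(224.1494252873563), np.float64(119.5)) (array([ 555.5, -253.8,   72.8]), np.float64(2.4984257156881595)) [ 555.1 -252.    78. ] [ 553.1 -242.8   78. ] zmap 793.2607
(416, 179) [ 556.6 -253.3   77.6]
(328.7, 179) [541.1 -72.6  53.1]
(355, 175) [ 569.3 -137.9   15.7]
(231.6, 187.3) [495.9 135.7  55.6]
```

```bash
cat >>h.py <<'E'
G=np.array([550.,-192.]); A=0.0975; YAW=np.pi/2+A; DOWN=[np.pi,0,YAW]
def gp(x,y,z): return [G[0]+x*np.cos(A)-y*np.sin(A),G[1]+x*np.sin(A)+y*np.cos(A),z]
E
python3 - <<'E'
from workcell import *
from h import *
C=[495.5,135.8]
reach(C+[130],DOWN); movel(C+[29],120); clamp(20)
s=sense(); print(s["clock"],s["finger_gap"],s["gripper_force"],s["tcp_pos"],s["contact_force"])
movel(C+[120],150)
reach(gp(0,68,120),DOWN)
s=sense(); print(s["clock"],s["finger_gap"],s["gripper_force"],s["tcp_pos"],s["tool_rot"])
for n in("top","side"):
    p=snapshot(n); np.savez(n+"1.npz",**p); cv2.imwrite(f"pics/{n}1.png",p["pixels"][...,::-1])
E
```

```text
3.5833 53.901292925490445 20.000233054161072 [495.55142797 135.80207018  29.06922267] [0.19803909 0.32552218 1.23906325]
5.375 53.64650401342554 20.000074803829193 [ 543.03820764 -123.21200947  119.34335984] [-3.14063851e+00 -1.07684216e-03  1.66856658e+00]
```

View pics/side1.png

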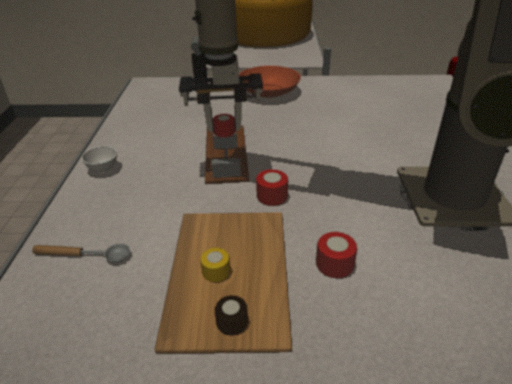

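The cheese is held upright in the fingers at pixel (224,125), above the gauge between the jaws. Next I lower it, release and look.

```bash
python3 - <<'E'
from workcell import *
from h import *
movel(gp(0,68,34),120)
z0=sense()["contact_force"][2]
for z in np.arange(31,24,-1.):
    movel(gp(0,68,z),30); s=sense(); f=s["contact_force"][2]-z0
    if f>2: break
print(z,f,s["tcp_pos"],s["clock"])
let_go(); wait(.2); movel(gp(0,68,130),150); reach(gp(0,-150,200),DOWN)
print(sense()["clock"])
np.set_printoptions(precision=1,suppress=True)
for n in("top","side"):
    p=snapshot(n); np.savez(n+"2.npz",**p); cv2.imwrite(f"pics/{n}2.png",p["pixels"][...,::-1])
E
```

```text
26.0 8.983003108318226 [ 543.53567375 -124.38533557   27.03563193] 7.8417
10.6083
```

View pics/top2.png

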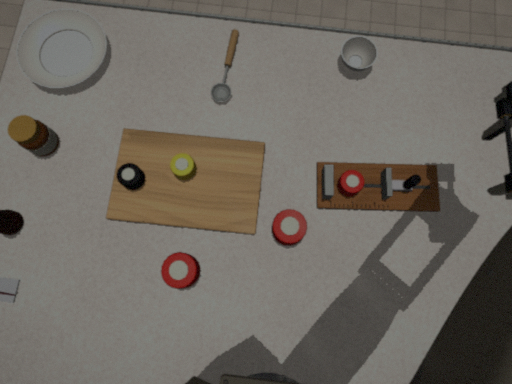

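View pics/side2.png

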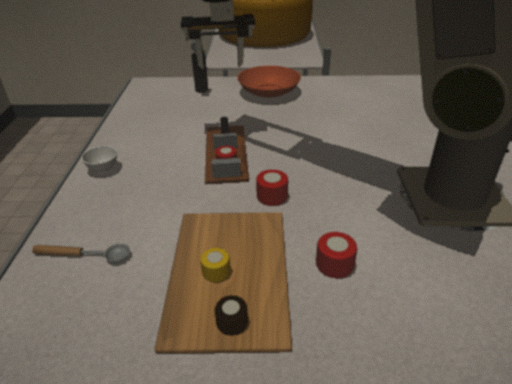

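Both views show the cheese upright on the bed between the jaws, at top pixel (352,182) and side pixel (226,153). The knob is still at (414,181). Next I grip the knob across the slide and push.

```bash
python3 - <<'E'
from workcell import *
from h import *
np.set_printoptions(precision=2,suppress=True)
t=load("top2.npz"); h=hsv(t)
D=blobs((h[...,1]<90)&(h[...,2]>110),(342,174,363,192),20); p=plane(t,D[0][2],52)[:2]-G
u=np.array([np.cos(A),np.sin(A)]); v=np.array([-u[1],u[0]]); print("cheese in gauge",p@u,p@v,D[0][1])
reach(gp(0,-62,130),DOWN); movel(gp(0,-62,49),100)
f0=sense()["contact_force"]; clamp(15); s=sense(); print(s["clock"],s["finger_gap"],s["contact_force"]-f0,s["ft_torque"])
movel(gp(0,-8,49),40)
for y in np.arange(-7,7,1.):
    movel(gp(0,y,49),20); wait(.1); s=sense(); f=(s["contact_force"]-f0)[:2]
    q=s["tcp_pos"][:2]-G
    print(y,q@v,"along",f@v,"across",f@u,s["finger_gap"])
    if f@v<-12: break
print(s["clock"])
E
```

```text
cheese in gauge 0.876238377170426 68.28162828082206 [346 175  13  12 128]
13.3 21.342168590007205 [ 2.81  0.47 -1.67] [-0.03 -0.69 -0.01]
-7.0 -7.400140599573866 along -2.021763283457413 across 4.937530458852272 21.61508291277684
-6.0 -6.431507326940046 along -1.741257192986805 across 4.219906359691206 21.63282664384322
-5.0 -5.432842683487934 along -2.0776592840362906 across 4.493420904990775 21.3339497430779
-4.0 -4.444557504562523 along -1.787414730497793 across 4.631808184771193 21.700436898770658
-3.0 -3.460294348375435 along -2.268570207611902 across 3.8040276987056933 21.63613334328128
-2.0 -2.43226990890127 along -2.638753185397425 across 4.2874246517959 21.900572709663823
-1.0 -1.4211898886385246 along -3.024035086300672 across 4.4953533544766255 21.71321696560989
0.0 -0.4646043747089527 along -1.8501129234282627 across 4.054726497715916 21.66457649286438
1.0 0.09889265770055386 along -4.153180622443726 across 4.886455916669209 21.49436843483188
2.0 0.1917866620548585 along -8.862329878297086 across 4.135128373710585 21.67636355306192
3.0 0.3455572387105931 along -12.9711830940755 across 5.1934465555028595 21.80277385971533
18.65
```

```bash
python3 - <<'E'
from workcell import *
from h import *
movel(gp(0,1,49),20); let_go(); wait(.2); movel(gp(0,1,150),100); reach(gp(0,-150,220),DOWN); wait(.3)
print(sense()["clock"])
im=[]
for n,(x0,y0,x1,y1) in(("top",(305,150,450,222)),("side",(190,105,260,195))):
    p=snapshot(n); np.savez(n+"3.npz",**p); im.append(cv2.resize(p["pixels"][y0:y1,x0:x1,::-1],None,fx=3,fy=3,interpolation=cv2.INTER_CUBIC))
H=max(i.shape[0] for i in im)
cv2.imwrite("pics/end.png",np.hstack([cv2.copyMakeBorder(i,0,H-i.shape[0],0,0,cv2.BORDER_CONSTANT) for i in im]))
E
```

```text
22.475
```

View pics/end.png

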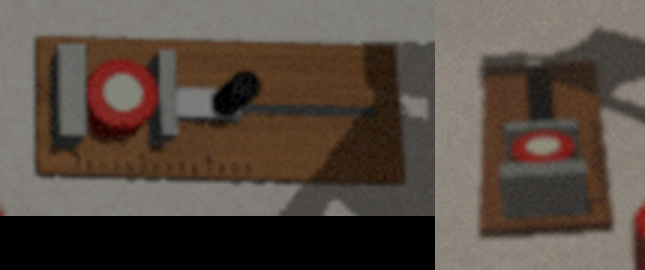

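The cheese (crop (122,95)) is upright and snug between the fixed jaw (72,90) and the moving jaw (168,92). The jaw is square and the gripper is clear, so I hand it in.

```bash
python3 -c "
from workcell import *
print(close_job())"
```

```text
the job is handed in; nothing more can be done
None
```

The job is handed in: in the last pictures the red cheese stood upright on the gauge bed, snug between the two square jaws, with the gripper clear at about 22.5 s; no verdict came back.

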